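Raise the terrarium window to the feeding mark

TASK

Open the terrarium for feeding: with your fingertips beneath the orange lip of its sloping front window, push the window up until the lip is level with the green pointer on the frame, then take your hand away and leave the window standing there. Push only, do not pinch the lip, and leave the pointer and the other things on the table as they are.

Things in the scene. Friction and masses are not known exactly. Their poses are not given: they have to be found in the camera images.
- terrarium: Wood-framed glass terrarium, 260 mm deep, 500 mm wide over its side channels, 312 mm high, fixed to the table. Origin at table height, midway along its width and 160 mm behind its front; x points to its back, z up. Its front (towards the robot) is an upright wooden board 90 mm high at x = -160 mm; above that the front leans back by 40 degrees from the vertical and carries the sliding window.
- window (a joint): Travel of the sliding window up the slope, in m: 0 is shut, 0.15 the upper stop; it starts up to 0.025 open. Up the slope means 40 degrees back from the vertical: each 10 mm of travel lifts it 7.7 mm and carries it 6.4 mm towards the terrarium's back. Counterweighted: it takes about 3 to 5 N, slightly damped, and it stays where it is left.
- lip_mid (a point): Middle of the orange lip, the ledge along the window's lower edge: 340 mm long (along y), 16 mm thick (along z, from -8 to +8 mm), standing out about 37 mm square to the window pane. This point is 19 mm from its rounded outer edge, half-way along and half-way through its thickness. x points into the terrarium square to the sloping pane (so 40 degrees downward), y along the lip, z up the slope (the direction in which the window slides).
- lip_under (a point): Point midway along the lip on its underside, 6 mm in from its outer edge, where the lip's rounded outer bead is lowest along the slope (bead radius 6 mm): the place to push. Axes as for lip_mid. Free space beneath it down to the table: about 120 mm when shut; the upright front board begins about 25 mm farther in.
- lip: The orange lip itself, fixed to the window (underside, outer bead and ends). Origin and axes as lip_mid.
- lip_pad: Black rubber strip 24 mm wide and 4 mm thick on the top face of the lip, fixed to it; body origin at lip_mid, the strip itself at z = 4 to 8 mm. Fingers that press on this strip and on the orange lip at once are pinching.
- pointer (a joint): Setting of the green pointer along the slope, in m, on the same scale as window: when the window's travel equals this value, the lip's mid thickness is level with the pointer tip. It lies between 0.05 and 0.135 and is clamped stiffly.
- pointer_tip (a point): Tip of the green pointer, a cone on a clip on the right-hand stile of the frame (the terrarium's -y side); it points along +y at the end of the lip, 7 mm beyond it. Axes as for lip_mid: the lip is level when lip_mid is at z = 0 in this frame.
- dropper_bottle: Amber bottle 32 mm wide, 75 mm high, standing in front of the terrarium to the left; origin under its foot; it must stay where it stands
- feed_tin: Tin 60 mm wide, 75 mm high, yellow band, in front of the terrarium to the right; origin under its foot; it must stay where it stands
- brush: Brush 150 mm long lying on the table in front of the terrarium, 20 mm high; origin under its middle, x along it; it must stay where it stands
- slide_box: Open blue box for slides, 100 x 70 x 30 mm, on the left; origin under its middle; it must stay where it stands
- sample_jar: Green glass jar 68 mm wide, 100 mm high, on the left; origin under its foot; it must stay where it stands
- petri_dish: Glass dish 90 mm wide, 16 mm high, on the right; origin under its middle; it must stay where it stands
- beaker: Glass beaker 70 mm wide, 90 mm high, on the right; origin under its foot; it must stay where it stands

How it is judged:
By the outcome, as a careful person would: the job done as asked, in the order asked, and still so for the second after the job is handed in, with the robot touching nothing.
It also fails if it takes over 42 s, if anything falls off the work surface, if the arm or the gripper's body presses on something with over 40 N, if the wrist force passes 120 N, or if a joint passes its speed limit or range.

ROBOT

A 7-joint arm with a two-finger parallel gripper is mounted at the origin on the work surface. World frame = base frame: x ahead of the robot, y to its left, z up, the work surface at z = 0. Lengths are in m, angles in rad, forces in N, time in s.
With the tool pointing down it reaches from about 0.4 to 0.9 m from the base axis. Payload 5.5 kg.
Tool frame: the origin (TCP) lies at the very end of the fingers, on their centre line; the grasp point (between the pads) lies 19 mm behind it; z points along the fingers, y is the line along which they close (so a half turn about z gives the same grasp; the last joint's range is limited). The gripper opens to 92 mm and grips with 3 to 60 N. Pads are 19 mm wide; open, the fingers measure 130 mm over their backs; the gripper's body (75 mm by 190 mm) begins 47 mm behind the grasp point.
Start: joints at [1.556, 0.501, -0.427, 1.55, 0.221, 1.138, -0.21], TCP at [0.178, -0.625, 0.227] pointing down, gripper open.
Joint ranges: [-2.88, 2.88], [-0.31, 2.03], [-1.54, 1.56], [0.2, 2.42], [-1.41, 4.55], [0.19, 2.02], [-2.57, 2.57]. Speed limits (rad/s): [2.57, 2.57, 3.14, 3.14, 3.14, 3.14, 3.14].

INTERFACE

Orientations are given as a rotation vector (axis times angle).
In Python, from cell import manip gives the robot as it stands. The module is installed in compiled form; this text tells all that it offers.
- The arm moves only by the tool move_arm, never from a script. Its argument "increments" is a list of rows, each a list of 7 numbers: the turn, a rotation vector about the world's x, y, z in units of 6 degrees (1.0 is 6 degrees), then the shift along the world's x, y, z in units of 25 mm (1.0 is 25 mm), then the opening in per cent of the stroke, from 0 (shut) to 100 (fully open). In form: [[rx, ry, rz, tx, ty, tz, fingers], ...]. A call has exactly 5 rows; each row is the pose to reach, as a shift and turn from the pose commanded when the call began; what a row does not reach only later rows make up. A row lasts 1/12 s, in which the tool goes at most 41.7 mm and 7.16 degrees, less where a joint would pass 70% of its speed; a pose out of reach is approached as far as the arm can. A call with a gripper value outside its range is refused whole. The fingers move at their own pace and stop on an object; "grip_force" is the grip in N (left out, the last holds). Time passes only in rows, so rows that repeat a pose let the fingers close, or fill a call up. It gives the time, the measured TCP pose, the force, the opening and the grip force at its end, in the units of the state.
- manip.state(): the state, without advancing time (a new reading comes with each control period).
- manip.get_image(name): name is "scene" or "top"; returns a dict with "frame" (384x512x3 uint8, red, green, blue), "z_map" (384x512 float32, m along the optical axis (not along the pixel's ray), 0 where there is no reading), "mtx" (3x3 intrinsics, pixels), "cam_to_world" (4x4, takes a point from camera to world coordinates). Camera axes: x right, y down, z forward; pixel columns grow to the right and rows downward; lengths in m; the calibration is good to about 2 mm. A picture is of the moment at which its call begins.
- manip.finish_job(): hands the job in; it is judged then, once.
The state is a dict: "t": time; "joints": joint angles; "joint_velocities": joint speeds; "joint_efforts": joint torques, N m; "ee_pos": TCP position; "orientation": TCP orientation; "ft_force": force on the tool from outside, world axes, zero at the start; "wrist_torque": the same for the moment, N m; "grip_width": finger opening in m; "grasp_force": force on a finger pad.
Only numpy, scipy, OpenCV 4.12 (cv2) and the standard library are available. Lean on these libraries where they do the work, as an engineer would, in place of code of your own. Each camera call takes 0.05 s, during which the arm holds its last target. There are 200 camera calls.

## Working session

There is one attempt and no reset: what is moved stays moved. The work goes in short steps, Python scripts to look and compute and a tool call to move; the robot and the scene stay as the last step left them, time stands still between calls to the robot, and variables do not carry over. Pictures are saved under pics/ and viewed, at most 10 in all, crops included, and the job is handed in when it is done.

Besides the shell and the picture viewer there is one more tool, called as name(argument=value, ...) on one line, values as JSON. move_arm: Moves the arm, as the interface text tells. Its arguments: {"type":"object","properties":{"increments":{"type":"array"},"grip_force":{"type":"number"}},"required":["increments"]}

```bash
mkdir -p pics
cat > h.py <<'E'
import numpy as np, cv2
from cell import manip
def grab(n):
    d=manip.get_image(n); f=d["frame"]; z=d["z_map"].astype(float)
    v,u=np.mgrid[:384,:512]; K=d["mtx"]
    P=np.stack([(u-K[0,2])/K[0,0]*z,(v-K[1,2])/K[1,1]*z,z],-1)
    T=d["cam_to_world"]; W=P@T[:3,:3].T+T[:3,3]; W[z==0]=np.nan
    return f,W,d
def save(n,f): cv2.imwrite(f"pics/{n}.png",cv2.cvtColor(f,cv2.COLOR_RGB2BGR))
E
python3 - <<'E'
from h import *
s=manip.state(); print({k:np.round(v,3) for k,v in s.items()})
fs=[]
for n in("scene","top"):
    f,W,d=grab(n); np.savez(n,f=f,W=W,K=d["mtx"],T=d["cam_to_world"]); save(n,cv2.resize(f,(768,576))); print(n,np.round(d["cam_to_world"],3).tolist())
E
```

```text
{'t': np.float64(0.0), 'joints': array([ 1.556,  0.502, -0.427,  1.551,  0.221,  1.138, -0.21 ]), 'joint_velocities': array([ 0.004,  0.   , -0.001, -0.001,  0.001, -0.002,  0.   ]), 'joint_efforts': array([-0.0000e+00, -5.6659e+01, -5.8160e+00, -2.7912e+01, -6.9000e-02,
        3.1000e-02,  0.0000e+00]), 'ee_pos': array([ 0.178, -0.624,  0.226]), 'orientation': array([-3.109, -0.435,  0.   ]), 'ft_force': array([ 0.009, -0.286,  0.905]), 'wrist_torque': array([ 0.07 ,  0.004, -0.021]), 'grasp_force': np.float64(0.0), 'grip_width': np.float64(0.092)}
scene [[0.823, 0.431, -0.371, 1.037], [0.569, -0.632, 0.526, -0.711], [-0.008, -0.644, -0.765, 1.081], [0.0, 0.0, 0.0, 1.0]]
top [[-0.01, -0.977, 0.213, 0.188], [-1.0, 0.01, -0.001, -0.034], [-0.001, -0.213, -0.977, 1.863], [0.0, 0.0, 0.0, 1.0]]
```

View pics/scene.png

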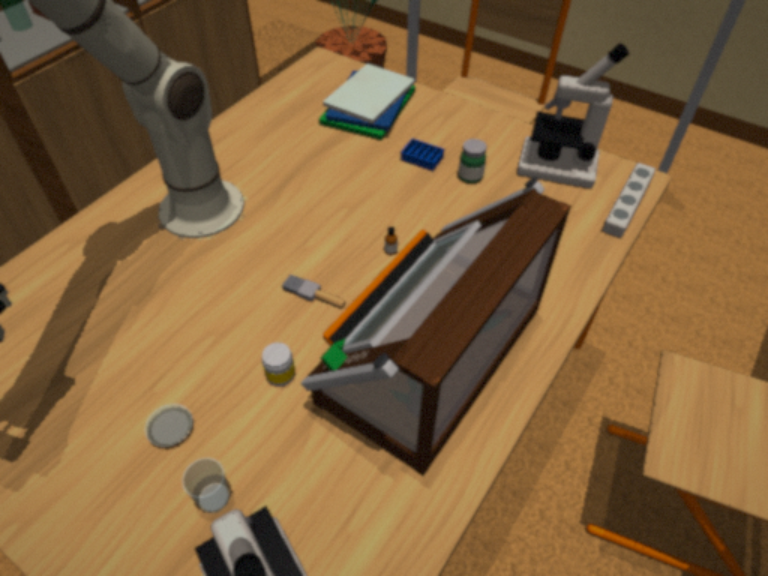

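View pics/top.png

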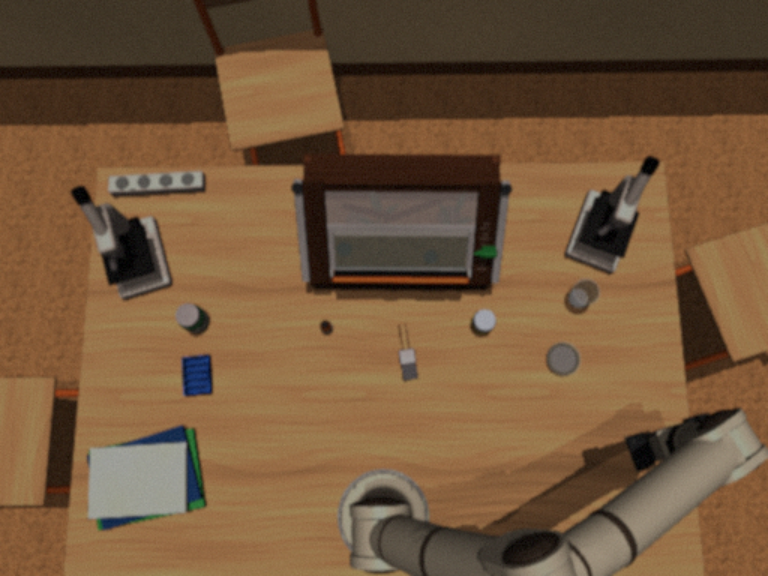

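The scene view shows the orange lip from (328,335) to (428,237) and the green pointer near (335,355). In the top view the lip runs along row 280 from column 333 to 468, the pointer is at (487,252), and the brush, tin and bottle stand in front.

Run:
```python
import numpy as np,cv2
for n in("scene","top"):
    d=np.load(n+".npz"); f,W=d["f"],d["W"]; h=cv2.cvtColor(f,cv2.COLOR_RGB2HSV)
    H,S,V=h[...,0],h[...,1],h[...,2]
    box=(W[...,0]>.3)&(W[...,0]<1.0)&(abs(W[...,1]+.06)<.4)&(W[...,2]>.06)
    for c,m in(("orange",(H>3)&(H<16)&(S>190)&(V>110)&box&(W[...,2]<.25)),("green",(H>45)&(H<80)&(S>130)&box)):
        v,u=np.nonzero(m); p=W[m]
        if len(p)<3: print(n,c,len(p));continue
        print(n,c,len(p),"px",u.min(),u.max(),v.min(),v.max(),"min/med/max",np.round(np.percentile(p,[2,50,98],0),3).tolist())
        if c=="orange":
            e=[p[p[:,1]<np.percentile(p[:,1],10)].mean(0),p[p[:,1]>np.percentile(p[:,1],90)].mean(0)]; print("ends",np.round(e,3).tolist())
            # line fit x(y)
            print("x=a*y+b",np.polyfit(p[:,1],p[:,0],1), "z",np.polyfit(p[:,1],p[:,2],1))
    # small objects in front
    m=((W[...,2]>.012)&(W[...,0]>.25)&(W[...,0]<.58)&(abs(W[...,1])<.5)).astype(np.uint8)
    k,l,st,_=cv2.connectedComponentsWithStats(m)
    for i in range(1,k):
        if st[i,4]>12:
            p=W[l==i]; print(n,"obj",st[i].tolist(),np.round(p.min(0),3),np.round(p.max(0),3))
```

```text
scene orange 335 px 216 284 154 226 min/med/max [[0.575, -0.217, 0.145], [0.585, -0.075, 0.15], [0.593, 0.108, 0.154]]
ends [[0.582, -0.21, 0.15], [0.588, 0.096, 0.15]]
x=a*y+b [0.02107624 0.58601379] z [-0.0006202   0.14956771]
scene green 207 px 215 230 226 246 min/med/max [[0.603, -0.288, 0.142], [0.641, -0.269, 0.198], [0.656, -0.213, 0.208]]
scene obj [267, 93, 27, 19, 205] [0.31  0.44  0.012] [0.415 0.5   0.034]
scene obj [305, 94, 19, 27, 392] [0.476 0.452 0.013] [0.544 0.5   0.104]
scene obj [256, 151, 9, 18, 126] [0.473 0.125 0.012] [0.501 0.153 0.081]
scene obj [215, 179, 42, 48, 103] [ 0.571 -0.222  0.138] [ 0.58  -0.021  0.156]
scene obj [188, 183, 42, 22, 332] [ 0.345 -0.096  0.012] [ 0.496 -0.046  0.028]
scene obj [174, 228, 23, 29, 492] [ 0.464 -0.299  0.012] [ 0.522 -0.242  0.08 ]
scene obj [98, 269, 30, 27, 110] [ 0.35  -0.499  0.012] [ 0.438 -0.436  0.02 ]
scene obj [141, 306, 7, 6, 13] [ 0.549 -0.5    0.073] [ 0.569 -0.497  0.093]
top orange 280 px 222 311 185 188 min/med/max [[0.573, -0.21, 0.141], [0.582, -0.057, 0.15], [0.589, 0.11, 0.16]]
ends [[0.579, -0.202, 
[... 241 characters left out ...]
 -0.218  0.138] [0.58  0.112 0.164]
top obj [379, 191, 5, 8, 16] [ 0.544 -0.5    0.032] [ 0.572 -0.495  0.093]
top obj [122, 203, 17, 19, 257] [0.472 0.455 0.012] [0.539 0.499 0.114]
top obj [313, 206, 18, 18, 222] [ 0.46  -0.305  0.013] [ 0.518 -0.237  0.086]
top obj [213, 214, 9, 9, 64] [0.468 0.128 0.012] [0.495 0.159 0.082]
top obj [266, 216, 13, 38, 257] [ 0.343 -0.095  0.012] [ 0.491 -0.048  0.032]
top obj [365, 229, 7, 11, 15] [ 0.394 -0.463  0.012] [ 0.434 -0.437  0.026]
top obj [126, 236, 15, 28, 158] [0.309 0.442 0.012] [0.415 0.5   0.045]
top obj [365, 242, 14, 9, 26] [ 0.351 -0.486  0.012] [ 0.384 -0.438  0.022]
top obj [126, 257, 8, 3, 13] [0.326 0.468 0.013] [0.333 0.498 0.033]
```

move_arm(increments=[[0,0,-0.6,0.5,0.8,1,0],[0,0,-1.2,1.2,2.0,2,0],[0,0,-1.8,2.1,3.5,3,0],[0,0,-2.4,3,5,3,0],[0,0,-2.83,4,6.4,3,0]], grip_force=20)

```text
t: 0.52
ee_pos: [0.272, -0.4744, 0.3031]
orientation: [3.139, -0.036, 0.002]
ft_force: [0.2, -0.5, -1.1]
grip_width: 0.063
grasp_force: 0.0
```

move_arm(increments=[[0,-1,0,0.8,1.36,0,0],[0,-2,0,1.6,2.7,0,0],[0,-3,0,2.4,4.1,0,0],[0,-4,0,3.2,5.4,0,0],[0,-5,0,4,6.8,0,0]])

```text
t: 0.93
ee_pos: [0.3714, -0.3051, 0.3017]
orientation: [-3.031, 0.029, -0.815]
ft_force: [1.4, 1.0, 0.4]
grip_width: 0.0298
grasp_force: 0.0
```

```bash
cat >> h.py <<'E'
sl=np.array([.643,0,.766]); ou=np.array([-.766,0,.643])
from scipy.spatial.transform import Rotation as Ro
def st():
    s=manip.state(); print("t",round(float(s["t"]),2),"tcp",np.round(s["ee_pos"],4),"F",np.round(s["ft_force"],1),"w",s["grip_width"]); R=Ro.from_rotvec(s["orientation"]).as_matrix(); print("z",np.round(R[:,2],3),"y",np.round(R[:,1],3),"q",np.round(s["joints"],2))
E
python3 - <<'E'
from h import *
st()
for n in("scene","top"):
    d=np.load(n+".npz"); f,W=d["f"],d["W"]; h=cv2.cvtColor(f,cv2.COLOR_RGB2HSV); H,S,V=h[...,0],h[...,1],h[...,2]
    Wr=W.copy(); Wr[...,0]-=.0185*(W[...,1]+.05)   # remove yaw about lip middle
    box=(abs(W[...,0]-.62)<.06)&(abs(W[...,1]+.09)<.22)&(W[...,2]>.1)&(W[...,2]<.24)
    o=(H>3)&(H<16)&(S>190)&(V>110)&box; g=(H>45)&(H<80)&(S>130)&box
    for nm,m in(("lip",o),("green",g)):
        p=Wr[m]; s=p@sl; q=p@ou
        print(n,nm,"s pct",np.round(np.percentile(s,[2,25,50,75,98]),4),"out pct",np.round(np.percentile(q,[2,25,50,75,98]),4))
        if nm=="green":
            i=np.argsort(-p[:,1])[:30]; print(np.round(np.c_[p[i][:,1],s[i],q[i]],3).tolist())
E
```

```text
t 0.93 tcp [ 0.3714 -0.3051  0.3017] F [1.4 1.  0.4] w 0.029753659766382393
z [ 0.501 -0.002 -0.865] y [-0.017 -1.    -0.007] q [ 1.52 -0.1  -0.53  2.18 -0.66  0.85 -0.22]
scene lip s pct [0.4856 0.4892 0.4907 0.4923 0.4955] out pct [-0.3568 -0.3549 -0.3522 -0.3498 -0.3445]
scene green s pct [0.4966 0.5655 0.5673 0.5689 0.5711] out pct [-0.3871 -0.3766 -0.3679 -0.3599 -0.3532]
[[-0.202, 0.497, -0.377], [-0.203, 0.495, -0.376], [-0.204, 0.492, -0.374], [-0.209, 0.493, -0.374], [-0.212, 0.496, -0.371], [-0.217, 0.497, -0.371], [-0.231, 0.523, -0.385], [-0.232, 0.526, -0.388], [-0.237, 0.564, -0.361], [-0.238, 0.561, -0.36], [-0.24, 0.561, -0.358], [-0.24, 0.566, -0.362], [-0.24, 0.544, -0.387], [-0.243, 0.567, -0.364], [-0.243, 0.564, -0.359], [-0.244, 0.569, -0.36], [-0.245, 0.568, -0.362], [-0.245, 0.563, -0.357], [-0.247, 0.568, -0.364], [-0.248, 0.569, -0.359], [-0.249, 0.565, -0.355], [-0.249, 0.568, -0.365], [-0.25, 0.569, -0.361], [-0.251, 0.57, -0.357], [-0.251, 0.567, -0.363], [-0.252, 0.569, -0.367], [-0.252, 0.569, -0.359], [-0.252, 0.569, -0.355], [-0.253, 0.566, -0.354], [
[... 266 characters left out ...]
64, -0.357], [-0.237, 0.565, -0.361], [-0.24, 0.567, -0.359], [-0.24, 0.55, -0.39], [-0.241, 0.56, -0.362], [-0.241, 0.557, -0.361], [-0.244, 0.552, -0.387], [-0.244, 0.569, -0.362], [-0.244, 0.566, -0.36], [-0.244, 0.56, -0.362], [-0.244, 0.557, -0.36], [-0.247, 0.571, -0.36], [-0.247, 0.563, -0.359], [-0.248, 0.564, -0.363], [-0.248, 0.556, -0.362], [-0.248, 0.535, -0.386], [-0.25, 0.567, -0.352], [-0.25, 0.569, -0.357], [-0.251, 0.562, -0.353], [-0.251, 0.558, -0.353], [-0.251, 0.57, -0.361], [-0.252, 0.566, -0.373], [-0.253, 0.567, -0.378], [-0.254, 0.561, -0.348], [-0.254, 0.566, -0.354], [-0.254, 0.568, -0.358], [-0.254, 0.561, -0.355], [-0.255, 0.567, -0.365], [-0.255, 0.569, -0.369]]
```

move_arm(increments=[[0,-0.7,0,0.3,1.5,-0.1,0],[0,-1.4,0,0.6,3.0,-0.2,0],[0,-2.1,0,0.9,4.5,-0.3,0],[0,-2.8,0,1.2,6.0,-0.4,0],[0,-3.33,0,1.6,7.6,-0.6,0]])

```text
t: 1.35
ee_pos: [0.445, -0.1757, 0.3222]
orientation: [-2.84, 0.01, -1.26]
ft_force: [0.2, 0.0, 0.9]
grip_width: 0.0006
grasp_force: 0.0
```

move_arm(increments=[[0,0,0,0.6,0.8,-1,0],[0,0,0,1.4,1.6,-2.2,0],[0,0,0,2.4,2.2,-3.5,0],[0,0,0,3.5,2.2,-4.8,0],[0,0,0,4.5,2.2,-6.1,0]])

```text
t: 1.77
ee_pos: [0.4982, -0.1495, 0.2913]
orientation: [-2.834, 0.006, -1.255]
ft_force: [-0.4, 0.1, 0.7]
grip_width: 0.0005
grasp_force: 0.0
```

Run:
```python
from h import *
st()
f,W,d=grab("scene"); save("a",cv2.resize(f[110:290,150:390],None,fx=3,fy=3,interpolation=cv2.INTER_CUBIC))
```

```text
t 1.77 tcp [ 0.4982 -0.1495  0.2913] F [-0.4  0.1  0.7] w 0.0005481204456143345
z [ 0.74   0.037 -0.671] y [ 0.014 -0.999 -0.04 ] q [ 1.07 -0.14 -0.5   2.42 -1.41  0.51  0.16]
```

View pics/a.png

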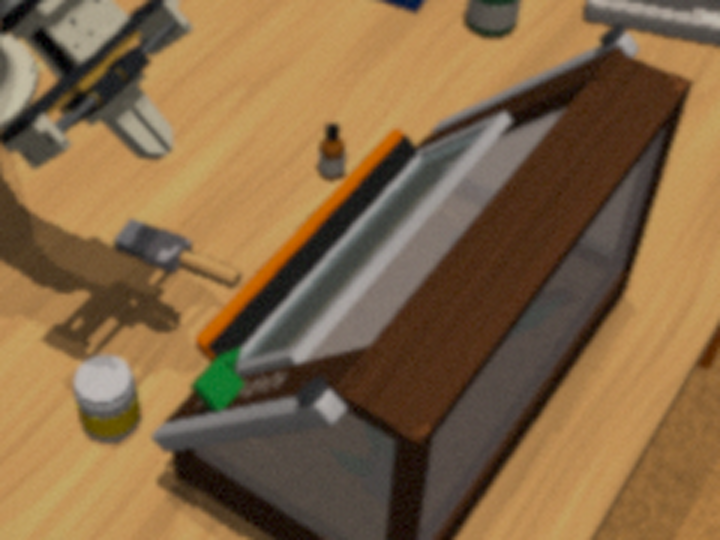

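The image shows the closed fingers at about (145,130) in the crop, above the table, with the lip still clear. The joints report the elbow and joint 5 at their limits, so I need the arm's kinematics to choose a hand direction it can reach.

Run:
```python
import numpy as np, itertools
from scipy.spatial.transform import Rotation as Ro
Q=np.array([[1.556,.502,-.427,1.551,.221,1.138,-.21],[1.52,-.1,-.53,2.18,-.66,.85,-.22],[1.07,-.14,-.5,2.42,-1.41,.51,.16]])
RV=[[-3.109,-.435,0],[-3.031,.029,-.815],[-2.834,.006,-1.255]]
R=Ro.from_rotvec(RV).as_matrix()
Y=lambda q:Ro.from_euler('y',q).as_matrix(); Z=lambda q:Ro.from_euler('z',q).as_matrix()
# Rz(s1q1+o1)Ry(q2+o2)Rz(s3q3+o3)Ry(q4+o4) | Rz(s5q5+o5)Ry(q6+o6)Rz(s7q7+o7)
O=np.arange(4)*np.pi/2; so=list(itertools.product((1,-1),O))
A=[];ka=[]
for (s1,o1),(s2,o2),(s3,o3),(s4,o4) in itertools.product(so,[(1,0),(1,O[1]),(1,-O[1])],so,[(1,o) for o in O]):
    A.append(Z(s1*Q[:,0]+o1)@Y(s2*Q[:,1]+o2)@Z(s3*Q[:,2]+o3)@Y(s4*Q[:,3]+o4)); ka.append((s1,o1,o2,s3,o3,o4))
B=[];kb=[]
for (s5,o5),(s6,o6),(s7,o7) in itertools.product(so,[(1,o) for o in O],so):
    b=Z(s5*Q[:,4]+o5)@Y(s6*Q[:,5]+o6)@Z(s7*Q[:,6]+o7); B.append(R@b.transpose(0,2,1)); kb.append((s5,o5,o6,s7,o7))
from scipy.spatial import cKDTree
A=np.array(A).reshape(len(A),27);B=np.array(B).reshape(len(B),27)
d,i=cKDTree(B).query(A,k=1)
for j in np.argsort(d)[:12]: print(round(d[j],3),np.round(ka[j],2),np.round(kb[i[j]],2))
```

```text
0.017 [-1.    0.    0.   -1.    0.    3.14] [ 1.    0.    3.14 -1.    1.57]
0.017 [-1.  0.  0. -1.  0.  0.] [-1.    0.    0.   -1.    1.57]
0.79 [1.   0.   0.   1.   0.   3.14] [-1.    0.    3.14  1.    4.71]
0.79 [1. 0. 0. 1. 0. 0.] [1.   0.   0.   1.   4.71]
0.967 [ 1.    1.57  1.57 -1.    4.71  3.14] [-1.    4.71  3.14  1.    4.71]
0.967 [ 1.    1.57  1.57 -1.    4.71  0.  ] [1.   1.57 0.   1.   4.71]
0.967 [ 1.    1.57 -1.57  1.    1.57  0.  ] [-1.    4.71  3.14  1.    4.71]
0.967 [ 1.    1.57 -1.57  1.    1.57  3.14] [1.   1.57 0.   1.   4.71]
1.038 [-1.    4.71  0.   -1.    1.57  3.14] [ 1.    0.    3.14 -1.    1.57]
1.038 [-1.    4.71  0.   -1.    1.57  0.  ] [-1.    0.    0.   -1.    1.57]
1.04 [-1.    1.57  0.   -1.    4.71  3.14] [ 1.    0.    3.14 -1.    1.57]
1.04 [-1.    1.57  0.   -1.    4.71  0.  ] [-1.    0.    0.   -1.    1.57]
```

```bash
cat > fk.py <<'E'
import numpy as np
from scipy.spatial.transform import Rotation as Ro
Y=lambda q:Ro.from_euler('y',q).as_matrix(); Z=lambda q:Ro.from_euler('z',q).as_matrix()
def frames(q):
    F=[Z(-q[0])]
    F.append(F[-1]@Y(q[1])@Z(-q[2])); F.append(F[-1]@Y(q[3])@Z(-q[4])); F.append(F[-1]@Y(q[5])@Z(-q[6]+np.pi/2)); 
    return F
E
python3 - <<'E'
from fk import *; from cell import manip
s=manip.state(); print(repr(np.round(s["joints"],4)),repr(np.round(s["ee_pos"],4)))
Q=[[1.556,.501,-.427,1.55,.221,1.138,-.21],[1.52,-.1,-.53,2.18,-.66,.85,-.22],s["joints"]]
P=np.array([[.178,-.625,.227],[.3714,-.3051,.3017],s["ee_pos"]])
def cols(q,x):
    F=frames(q); R12=F[0]@Y(q[1]); R4=F[1]@Y(q[3]); R6=F[2]@Y(q[5])
    c=[np.array([0,0,1.]),F[1][:,2],F[2][:,2],F[3][:,2]]
    e={"a1":F[0][:,0],"a2":R12[:,0],"a3":F[1][:,0],"a4":R4[:,0],"a5":F[2][:,0],"a6":R6[:,0]}
    return np.array(c+[e[k] for k in x]).T
import itertools
for x in [()]+[(k,) for k in("a1","a2","a3","a4","a5","a6")]+list(itertools.combinations(("a1","a2","a3","a4","a5","a6"),2)):
    A=np.vstack([cols(q,x) for q in Q]); v,*_=np.linalg.lstsq(A,P.ravel(),rcond=None)
    print(x,np.round(v,3),"res mm",np.round(np.abs(A@v-P.ravel()).max()*1e3,1))
E
```

```text
array([ 1.053 , -0.1429, -0.4884,  2.4235, -1.408 ,  0.5063,  0.1602]) array([ 0.4997, -0.1463,  0.2919])
() [0.323 0.505 0.472 0.333] res mm 26.6
('a1',) [0.31  0.506 0.421 0.352 0.044] res mm 5.6
('a2',) [0.316 0.503 0.443 0.339 0.028] res mm 14.8
('a3',) [0.305 0.501 0.448 0.322 0.025] res mm 27.1
('a4',) [ 0.188  0.506  0.419  0.308 -0.1  ] res mm 11.8
('a5',) [ 0.281  0.555  0.417  0.418 -0.06 ] res mm 15.2
('a6',) [ 0.319  0.515  0.428  0.367 -0.034] res mm 24.0
('a1', 'a2') [ 0.309  0.507  0.419  0.354  0.05  -0.005] res mm 5.2
('a1', 'a3') [ 0.314  0.508  0.425  0.357  0.047 -0.008] res mm 5.1
('a1', 'a4') [ 0.267  0.507  0.413  0.339  0.035 -0.034] res mm 4.9
('a1', 'a5') [ 0.3    0.52   0.413  0.372  0.038 -0.016] res mm 5.2
('a1', 'a6') [ 0.31   0.507  0.42   0.353  0.043 -0.001] res mm 5.8
('a2', 'a3') [ 0.351  0.509  0.473  0.372  0.056 -0.06 ] res mm 4.4
('a2', 'a4') [ 0.225  0.505  0.415  0.319  0.02  -0.069] res mm 4.0
('a2', 'a5') [ 0.296  0.529  0.422  0.381  0.021 -0.03 ] res mm 12.0
('a2', 'a6') [0.316 0.499 0.454 0.328 0.033 0.012] res mm 13.7
('a3', 'a4') [ 0.158  0.502  0.385  0.292  0.031 -0.106] res mm 5.8
('a3', 'a5') [ 0.275  0.549  0.408  0.404  0.014 -0.055] res mm 16.5
('a3', 'a6') [ 0.322  0.516  0.428  0.372 -0.004 -0.037] res mm 23.6
('a4', 'a5') [ 0.203  0.528  0.407  0.352 -0.074 -0.027] res mm 10.7
('a4', 'a6') [ 0.191  0.515  0.382  0.339 -0.095 -0.03 ] res mm 6.2
('a5', 'a6') [ 0.284  0.552  0.414  0.416 -0.054 -0.006] res mm 15.9
```

```bash
cat >> fk.py <<'E'
lo=np.array([-2.88,-.31,-1.54,.2,-1.41,.19,-2.57]);hi=np.array([2.88,2.03,1.56,2.42,4.55,2.02,2.57])
def fk(q):
    F=frames(q); return .31*np.array([0,0,1])+.044*F[0][:,0]+.506*F[1][:,2]+.421*F[2][:,2]+.352*F[3][:,2],F[3]
def Rt(p,psi):
    p,psi=np.radians([p,psi]); z=np.array([np.cos(p)*np.cos(psi),np.cos(p)*np.sin(psi),-np.sin(p)]); y=np.array([np.sin(psi),-np.cos(psi),0]); return np.c_[np.cross(y,z),y,z]
from scipy.optimize import least_squares
def ik(P,R,q0,m=.06,w=1e-3):
    def r(q):
        p,A=fk(q); return np.r_[(p-P)*5,(A-R).ravel(),w*(q-q0)]
    q0=np.clip(q0,lo+m+.01,hi-m-.01); o=least_squares(r,q0,bounds=(lo+m,hi-m),max_nfev=60); e=r(o.x)[:12]; return o.x,np.linalg.norm(e)
E
python3 - <<'E'
from fk import *
rng=np.random.default_rng(0)
qc=np.array([1.053,-.143,-.488,2.42,-1.408,.506,.16])
P0=np.array([.563,-.05,.108]);P1=np.array([.582,-.05,.125])+.075*np.array([.643,0,.766])
for p in(30,45,60):
  for psi in(-60,-30,0,30,60):
    c=[]
    for k in range(7):
        q0=qc if k==0 else rng.uniform(lo,hi)
        q,e=ik(P0,Rt(p,psi),q0)
        if e<.02:
            q2,e2=ik(P1,Rt(p,psi),q)
            c.append((np.abs(q-qc).max(),k,np.round(q,2).tolist(),round(e2,3)))
    print(p,psi,min(c) if c else None,len(c))
E
```

```text
30 -60 (np.float64(2.3698554243042995), 5, [-1.32, 1.54, 1.47, 2.18, -1.23, 0.46, -2.0], np.float64(0.0)) 6
30 -30 None 0
30 0 None 0
30 30 None 0
30 60 (np.float64(0.9799627237555096), 0, [1.06, 0.84, -0.58, 2.07, -1.03, 0.75, 1.02], np.float64(0.0)) 5
45 -60 (np.float64(2.401197419472063), 2, [-1.14, 1.02, 1.25, 2.17, -0.7, 0.29, -2.24], np.float64(0.0)) 5
45 -30 None 0
45 0 None 0
45 30 (np.float64(3.361057996030902), 4, [1.33, 1.19, -1.46, 2.35, 1.95, 0.57, -2.4], np.float64(0.0)) 3
45 60 (np.float64(0.7876367008768912), 0, [0.9, 0.64, -0.51, 2.08, -0.89, 0.65, 0.73], np.float64(0.0)) 3
60 -60 (np.float64(2.0743167674898766), 3, [-1.02, 0.92, 1.31, 2.1, -0.89, 0.56, -1.89], np.float64(0.0)) 5
60 -30 (np.float64(1.8735924842473777), 2, [-0.82, 0.58, 1.03, 2.27, -1.35, 0.25, -0.8], np.float64(0.0)) 3
60 0 None 0
60 30 (np.float64(0.5433321754149908), 0, [0.61, 0.4, -0.39, 2.26, -1.02, 0.26, 0.2], np.float64(0.0)) 4
60 60 (np.float64(0.6775544715377274), 4, [0.38, 0.48, 0.04, 2.06, -0.86, 0.74, 0.58], np.float64(0.0)) 5
```

Run:
```python
from fk import *
qc=np.array([1.053,-.143,-.488,2.42,-1.408,.506,.16])
qb=np.array([.61,.4,-.39,2.26,-1.02,.26,.2])
for y in(-.05,-.1):
 for psi in(15,20,25,30,35,40):
  for p in(40,45,50,55,60,65):
    P0=np.array([.563,y,.108]);P1=np.array([.582,y,.125])+.075*np.array([.643,0,.766])
    best=None
    for roll in(-40,-20,0,20,40):
      R=Rt(p,psi)@Z(np.radians(roll))
      for q0 in(qc,qb):
        q,e=ik(P0,R,q0,m=.03)
        if e<.01:
            q2,e2=ik(P1,R,q,m=.03)
            if e2<.01 and (best is None or abs(roll)<abs(best[0])): best=(roll,np.round(q,2).tolist())
    if best: print(y,psi,p,best); break
```

```text
-0.05 15 65 (0, [0.24, 0.34, -0.04, 2.26, -0.88, 0.23, -0.27])
-0.05 20 60 (0, [0.42, 0.36, -0.2, 2.31, -1.38, 0.22, 0.35])
-0.05 25 60 (0, [0.56, 0.38, -0.34, 2.28, -1.17, 0.22, 0.24])
-0.05 30 60 (0, [0.61, 0.4, -0.38, 2.26, -1.03, 0.26, 0.21])
-0.05 35 55 (0, [0.8, 0.47, -0.55, 2.27, -1.21, 0.27, 0.54])
-0.05 40 50 (0, [0.88, 0.53, -0.58, 2.26, -1.32, 0.35, 0.79])
-0.1 15 60 (0, [0.5, 0.36, -0.2, 2.29, -1.35, 0.22, 0.32])
-0.1 20 60 (0, [0.64, 0.39, -0.34, 2.27, -1.14, 0.22, 0.21])
-0.1 25 55 (0, [0.85, 0.45, -0.54, 2.28, -1.38, 0.22, 0.6])
-0.1 30 55 (0, [0.86, 0.47, -0.52, 2.25, -1.21, 0.28, 0.53])
-0.1 35 45 (0, [1.19, 0.69, -0.85, 2.26, -1.38, 0.22, 0.94])
-0.1 40 40 (0, [1.15, 0.7, -0.7, 2.24, -1.38, 0.41, 1.07])
```

```bash
cat >> h.py <<'E'
def delta(P,p,psi):
    from fk import Rt
    s=manip.state(); R=Ro.from_rotvec(s["orientation"])
    print("turn units",np.round(np.degrees((Ro.from_matrix(Rt(p,psi))*R.inv()).as_rotvec())/6,2),"shift units",np.round((np.array(P)-s["ee_pos"])/.025,2))
E
python3 -c "
from h import *
st(); delta((.48,-.12,.24),60,30)"
```

```text
t 1.82 tcp [ 0.4997 -0.1463  0.2919] F [-1.4 -3.3  0.5] w 0.00043413980213930805
z [ 0.741  0.042 -0.67 ] y [ 0.021 -0.999 -0.04 ] q [ 1.05 -0.14 -0.49  2.42 -1.41  0.51  0.16]
turn units [-1.18  2.8   4.82] shift units [-0.79  1.05 -2.08]
```

move_arm(increments=[[-0.25,0.56,1,-0.5,-0.5,1,0],[-0.5,1.1,2,-1,-1,1,0],[-0.7,1.7,3,-1,-1,1,0],[-1,2.2,4,-1,-1,1,0],[-1.2,2.8,4.8,-1,-1,1,0]])

```text
t: 2.23
ee_pos: [0.4726, -0.1741, 0.3172]
orientation: [-2.826, -0.712, -0.785]
ft_force: [0.7, 0.8, 0.4]
grip_width: 0.0007
grasp_force: 0.0
```

```bash
python3 -c "
from h import *
st(); delta((.505,-.097,.165),60,30)"
```

```text
t 2.23 tcp [ 0.4726 -0.1741  0.3172] F [0.7 0.8 0.4] w 0.0006690611383488432
z [ 0.456  0.238 -0.858] y [ 0.472 -0.881  0.007] q [ 1.13 -0.01 -0.48  2.08 -0.63  0.93 -0.09]
turn units [-0.02  0.17  0.3 ] shift units [ 1.3   3.08 -6.09]
```

move_arm(increments=[[0,0,0,0.25,0.6,-1.2,0],[0,0.1,0.1,0.5,1.2,-2.4,0],[0,0.1,0.2,0.8,1.8,-3.6,0],[0,0.15,0.3,1,2.4,-4.8,0],[0,0.15,0.3,1.3,3.1,-6.1,0]])

```text
t: 2.65
ee_pos: [0.5068, -0.0951, 0.1643]
orientation: [-2.81, -0.748, -0.764]
ft_force: [0.5, -0.5, -0.7]
grip_width: 0.0004
grasp_force: 0.0
```

```bash
python3 -c "
from h import *
st(); delta((.546,-.072,.094),60,30)
f,W,d=grab('scene'); save('b',cv2.resize(f[110:290,150:390],None,fx=3,fy=3,interpolation=cv2.INTER_CUBIC))"
```

```text
t 2.65 tcp [ 0.5068 -0.0951  0.1643] F [ 0.5 -0.5 -0.7] w 0.0003919687868179912
z [ 0.44   0.252 -0.862] y [ 0.497 -0.868  0.   ] q [ 0.98  0.24 -0.61  2.25 -0.69  0.46 -0.06]
turn units [-0.04  0.06  0.03] shift units [ 1.57  0.92 -2.81]
```

View pics/b.png

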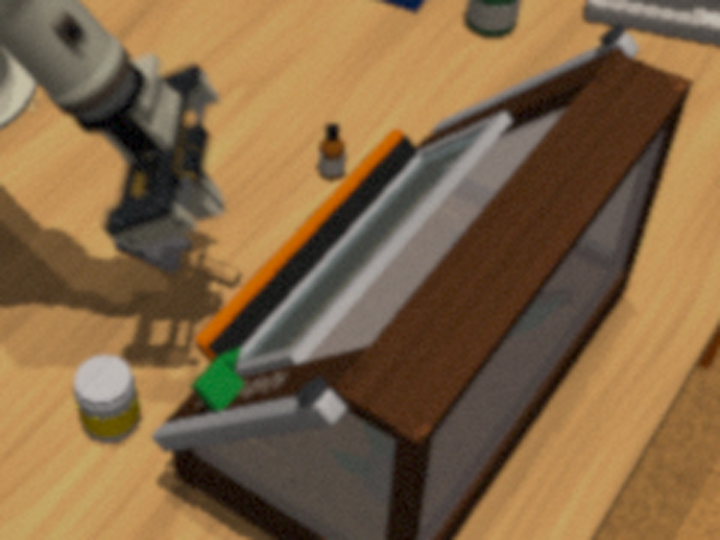

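The closed fingertips are at about (215,210) in the crop, in front of the lip and pointing under it, and the tin at (105,395) is clear.

move_arm(increments=[[0,0,0,0.3,0.2,-0.6,0],[0,0,0,0.7,0.4,-1.2,0],[0,0,0,1,0.6,-1.8,0],[0,0,0,1.3,0.8,-2.4,0],[0,0,0,1.5,0.9,-2.8,0]])

```text
t: 3.12
ee_pos: [0.5441, -0.0716, 0.0942]
orientation: [-2.806, -0.748, -0.763]
ft_force: [0.6, 0.1, 0.0]
grip_width: 0.0003
grasp_force: 0.0
```

```bash
python3 -c "
from h import *
st()"
```

```text
t 3.12 tcp [ 0.5441 -0.0716  0.0942] F [0.6 0.1 0. ] w 0.00032965182940238545
z [ 0.438  0.255 -0.862] y [ 0.498 -0.867 -0.003] q [ 0.87  0.45 -0.61  2.23 -0.69  0.24 -0.05]
```

move_arm(increments=[[0,0,0,0.13,0,0.15,0],[0,0,0,0.26,0,0.31,0],[0,0,0,0.39,0,0.46,0],[0,0,0,0.51,0,0.61,0],[0,0,0,0.64,0,0.77,0]])

```text
t: 3.53
ee_pos: [0.5607, -0.0732, 0.1156]
orientation: [-2.81, -0.749, -0.765]
ft_force: [-0.2, -0.6, 0.2]
grip_width: 0.0005
grasp_force: 0.0
```

move_arm(increments=[[0,0,0,0.1,0,0.12,0],[0,0,0,0.2,0,0.24,0],[0,0,0,0.3,0,0.36,0],[0,0,0,0.4,0,0.48,0],[0,0,0,0.51,0,0.61,0]])

```text
t: 3.95
ee_pos: [0.5716, -0.0725, 0.1285]
orientation: [-2.809, -0.747, -0.76]
ft_force: [-2.6, -2.3, -3.0]
grip_width: 0.0004
grasp_force: 2.0
```

```bash
cat >> h.py <<'E'
def lip(show=None):
    f,W,d=grab("scene"); h=cv2.cvtColor(f,cv2.COLOR_RGB2HSV); H,S,V=h[...,0],h[...,1],h[...,2]
    W=W.copy(); W[...,0]-=.0185*(W[...,1]+.05)
    box=(abs(W[...,0]-.62)<.08)&(abs(W[...,1]+.06)<.2)&(W[...,2]>.1)&(W[...,2]<.27)
    o=(H>3)&(H<16)&(S>190)&(V>110)&box; p=W[o]; s=p@sl
    for a,b in((-.23,-.17),(.03,.13)):
        k=(p[:,1]>a)&(p[:,1]<b); print("lip y",a,b,k.sum(),"s",np.round(np.percentile(s[k],[5,50,95]),4))
    if show: save(show,cv2.resize(f[110:290,150:390],None,fx=3,fy=3,interpolation=cv2.INTER_CUBIC))
E
python3 -c "
from h import *
st(); lip('c')"
```

```text
t 3.95 tcp [ 0.5716 -0.0725  0.1285] F [-2.6 -2.3 -3. ] w 0.0004354838614037255
z [ 0.437  0.253 -0.863] y [ 0.498 -0.867 -0.003] q [ 0.77  0.38 -0.52  2.16 -0.64  0.34 -0.16]
lip y -0.23 -0.17 70 s [0.4953 0.5006 0.5034]
lip y 0.03 0.13 70 s [0.4963 0.5007 0.5038]
```

View pics/c.png

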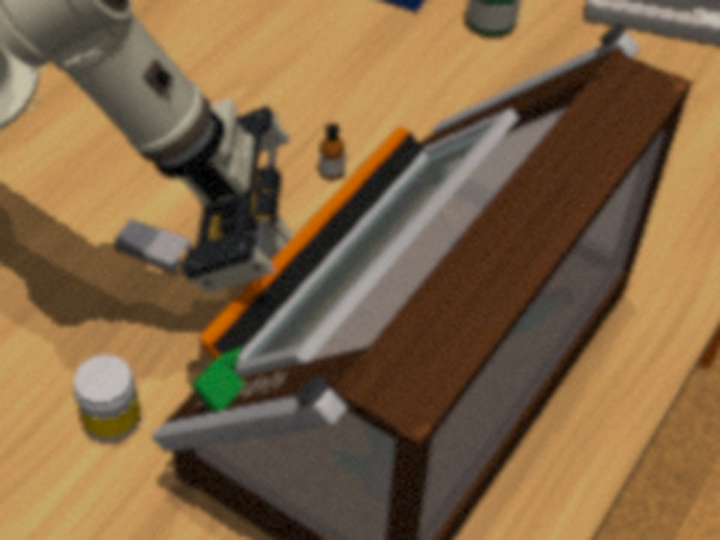

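Contact: the fingers are under the lip, which has moved up about 10 mm under roughly 4 N. I'll keep pushing along the slope.

move_arm(increments=[[0,0,0,0.12,0,0.14,0],[0,0,0,0.24,0,0.28,0],[0,0,0,0.36,0,0.42,0],[0,0,0,0.48,0,0.57,0],[0,0,0,0.58,0,0.69,0]])

```text
t: 4.42
ee_pos: [0.5873, -0.0728, 0.1467]
orientation: [-2.809, -0.748, -0.762]
ft_force: [-4.3, -3.0, -1.4]
grip_width: 0.0004
grasp_force: 2.4
```

move_arm(increments=[[0,0,0,0.12,0,0.14,0],[0,0,0,0.24,0,0.28,0],[0,0,0,0.36,0,0.42,0],[0,0,0,0.48,0,0.57,0],[0,0,0,0.58,0,0.69,0]])

```text
t: 4.83
ee_pos: [0.6018, -0.073, 0.164]
orientation: [-2.809, -0.748, -0.762]
ft_force: [-5.2, -2.6, -2.0]
grip_width: 0.0001
grasp_force: 2.4
```

```bash
python3 -c "
from h import *
st(); lip()
for n,(r,c) in dict(scene=((190,255),(195,275)),top=((150,200),(270,340))).items():
    f,W,d=grab(n); np.savez(n+'2',f=f,W=W,K=d['mtx'],T=d['cam_to_world'])
    im=cv2.resize(f[r[0]:r[1],c[0]:c[1]],(640,520) if n=='scene' else (700,500),interpolation=cv2.INTER_CUBIC); save('d_'+n,im)"
```

```text
t 4.83 tcp [ 0.6018 -0.073   0.164 ] F [-5.2 -2.6 -2. ] w 9.376313064752927e-05
z [ 0.438  0.253 -0.863] y [ 0.498 -0.867 -0.001] q [ 0.69  0.35 -0.45  2.08 -0.57  0.43 -0.28]
lip y -0.23 -0.17 75 s [0.5422 0.5467 0.5509]
lip y 0.03 0.13 75 s [0.5427 0.5468 0.5498]
```

View pics/d_scene.png

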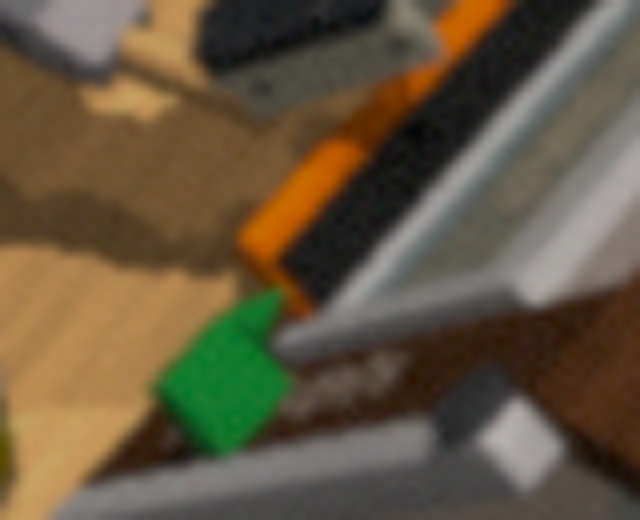

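View pics/d_top.png

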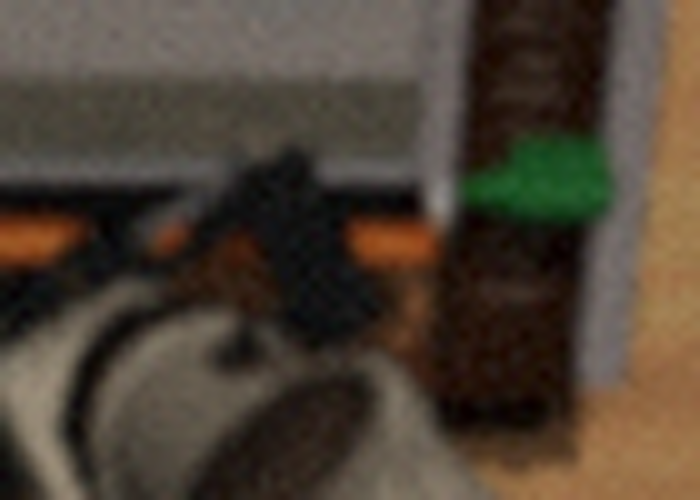

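The tip of the pointer is at (280,292) in the scene crop and (463,187) in the top crop. The lip end, at (240,240)–(310,310) in the scene crop, is still just below it. Next I triangulate the tip and the corners of the lip.

Run:
```python
from h import *
D={n:np.load(n+"2.npz") for n in("scene","top")}
def ray(n,u,v):
    d=D[n];K,T=d["K"],d["T"]; r=T[:3,:3]@np.array([(u-K[0,2])/K[0,0],(v-K[1,2])/K[1,1],1]); return T[:3,3],r/np.linalg.norm(r)
def tri(a,b):
    (p,r),(q,t)=ray("scene",*a),ray("top",*b); k=np.linalg.lstsq(np.c_[r,-t],q-p,rcond=None)[0]; A,B=p+k[0]*r,q+k[1]*t; return (A+B)/2,np.linalg.norm(A-B)
def rep(nm,P): 
    P=np.array(P); P[0]-=.0185*(P[1]+.05); print(nm,np.round(P,4),"s",round(P@sl,4),"out",round(P@ou,4))
S=lambda x,y:(195+(x+.5)/8-.5,190+(y+.5)/8-.5); Tp=lambda x,y:(270+(x+.5)/10-.5,150+(y+.5)/10-.5)
P,e=tri(S(280,292),Tp(463,187)); rep("tip",P); print("gap",e)
P,e=tri(S(240,240),Tp(440,258)); rep("outer corner",P); print("gap",e)
# depth: pad and green cone
for n in D:
    f,W=D[n]["f"],D[n]["W"].copy(); W[...,0]-=.0185*(W[...,1]+.05)
    s=W@sl; o=W@ou; h=cv2.cvtColor(f,cv2.COLOR_RGB2HSV); y=W[...,1]
    pad=(h[...,2]<60)&(o>-.382)&(o<-.35)&(s>.5)&(s<.6)&(((y>-.21)&(y<-.13))|((y>.02)&(y<.11)))
    print(n,"pad",pad.sum(),np.round(np.percentile(s[pad],[10,50,90]),4))
    g=(h[...,0]>45)&(h[...,0]<80)&(h[...,1]>130)&(y<-.2)&(y>-.3)&(s>.53)
    for a in np.arange(-.29,-.22,.008):
        k=g&(y>a)&(y<=a+.008)
        if k.sum()>1: print(round(a,3),k.sum(),"s",np.round([s[k].min(),np.median(s[k]),s[k].max()],4),"out",np.round([o[k].min(),np.median(o[k]),o[k].max()],4))
```

```text
tip [ 0.6399 -0.2323  0.1985] s 0.5635 out -0.3625
gap 0.0005819218310032362
outer corner [ 0.6144 -0.2224  0.1959] s 0.5451 out -0.3447
gap 0.0029964068454119033
scene pad 351 [0.5502 0.5525 0.5546]
-0.29 39 s [0.5596 0.5667 0.5708] out [-0.3827 -0.369  -0.3528]
-0.282 39 s [0.5638 0.5678 0.5731] out [-0.3869 -0.37   -0.3533]
-0.274 40 s [0.5629 0.5673 0.5719] out [-0.3881 -0.3701 -0.3535]
-0.266 36 s [0.562  0.5682 0.5716] out [-0.3864 -0.3694 -0.3531]
-0.258 27 s [0.5643 0.5676 0.5717] out [-0.3836 -0.3666 -0.3546]
-0.25 10 s [0.5643 0.5663 0.5709] out [-0.3674 -0.3606 -0.3549]
-0.242 9 s [0.5449 0.5635 0.5648] out [-0.3869 -0.3628 -0.3583]
top pad 111 [0.5498 0.553  0.556 ]
-0.282 17 s [0.5336 0.5671 0.5713] out [-0.3823 -0.3673 -0.3503]
-0.274 18 s [0.5543 0.5674 0.5729] out [-0.3838 -0.3598 -0.3498]
-0.266 20 s [0.5514 0.5657 0.5704] out [-0.3877 -0.3618 -0.3505]
-0.258 14 s [0.5557 0.5672 0.5705] out [-0.3871 -0.3602 -0.3506]
-0.25 10 s [0.5517 0.5665 0.5697] out [-0.3657 -0.3566 -0.3501]
-0.242 6 s [0.5395 0.5635 0.5707] out [-0.3854 -0.3605 -0.3471]
```

move_arm(increments=[[0,0,0,0.09,0,0.11,0],[0,0,0,0.18,0,0.22,0],[0,0,0,0.27,0,0.33,0],[0,0,0,0.36,0,0.43,0],[0,0,0,0.36,0,0.43,0]])

```text
t: 5.4
ee_pos: [0.6117, -0.0726, 0.1753]
orientation: [-2.809, -0.749, -0.765]
ft_force: [-3.1, -2.7, -0.8]
grip_width: 0.0006
grasp_force: 1.5
```

```bash
cat > m.py <<'E'
from h import *
import sys
def pad(n,k=3):
    r=[]
    for _ in range(k):
        f,W,d=grab(n); W[...,0]-=.0185*(W[...,1]+.05); s=W@sl;o=W@ou;y=W[...,1];h=cv2.cvtColor(f,cv2.COLOR_RGB2HSV)
        p=(h[...,2]<60)&(o>-.382)&(o<-.35)&(s>.5)&(s<.6)&(((y>-.21)&(y<-.13))|((y>.02)&(y<.11)))
        r.append([np.median(s[p])])
    print(n,"mid from pad",np.round(np.mean(r)-.008,4),p.sum()); return f
st(); lip()
f=pad("scene"); g=pad("top")
a=cv2.resize(f[195:250,205:265],(480,440),interpolation=cv2.INTER_CUBIC); b=cv2.resize(g[150:190,285:335],(300,240),interpolation=cv2.INTER_CUBIC)
c=np.zeros((440,780,3),np.uint8); c[:,:480]=a; c[:240,480:]=b; save(sys.argv[1],c)
E
python3 m.py e
```

```text
t 5.4 tcp [ 0.6117 -0.0726  0.1753] F [-3.1 -2.7 -0.8] w 0.0006102151149279672
z [ 0.439  0.253 -0.862] y [ 0.498 -0.867 -0.   ] q [ 0.67  0.34 -0.43  2.05 -0.55  0.46 -0.31]
lip y -0.23 -0.17 84 s [0.5563 0.5618 0.566 ]
lip y 0.03 0.13 79 s [0.5584 0.5624 0.5652]
scene mid from pad 0.5583 354
top mid from pad 0.5579 112
```

View pics/e.png

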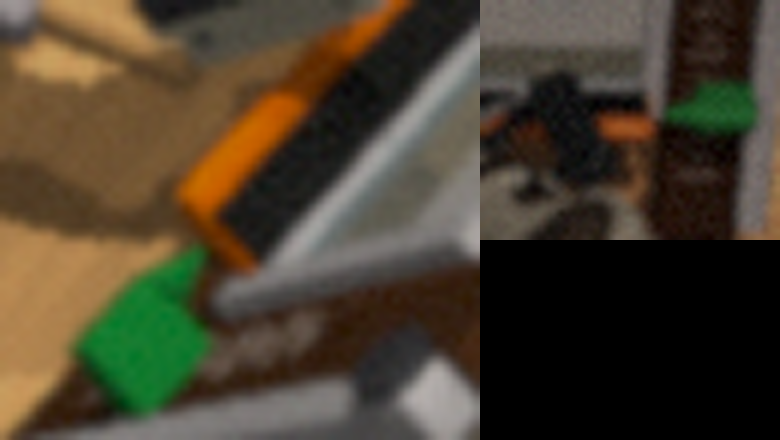

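The tip is at (203,247) in the enlarged scene and (668,110) in the top inset; the lip end lies slightly lower. Before the last few millimetres I'll refine the tip from averaged frames.

```bash
cat > tip.py <<'E'
from h import *
L={}
for n,roi in dict(scene=(215,250,212,240),top=(158,180,308,335)).items():
    A=[];
    for _ in range(10): f,W,d=grab(n); A.append(f.astype(float))
    a=np.mean(A,0); K,T=d["mtx"],d["cam_to_world"]
    g=a[...,1]-np.maximum(a[...,0],a[...,2]); r0,r1,c0,c1=roi; G=np.zeros_like(g); G[r0:r1,c0:c1]=g[r0:r1,c0:c1]; G=np.clip(G,0,None)
    gm=np.percentile(G[G>0],90); print(n,"gmax",gm); print(np.round(G[r0:r0+ (16 if n=='scene' else 22),(c0+8 if n=='scene' else c0):(c0+28 if n=='scene' else c0+18)]/gm*9).astype(int))
    L[n]=(G/gm,K,T)
np.savez("g",**{n:L[n][0] for n in L})
E
python3 tip.py
```

```text
scene gmax 77.2
[[0 0 0 0 0 0 0 0 0 0 0 0 0 0 0 0 0 0 0 0]
 [0 0 0 0 0 0 0 0 0 0 0 0 0 0 0 0 0 0 0 0]
 [0 0 0 0 0 0 0 0 0 0 0 0 0 0 0 0 0 0 0 0]
 [0 0 0 0 0 0 0 0 0 0 0 0 0 0 0 0 0 0 0 0]
 [0 0 0 0 0 0 0 0 0 0 0 0 0 0 0 0 0 0 0 0]
 [0 0 0 0 0 0 0 0 0 0 0 0 0 0 0 0 0 0 0 0]
 [0 0 0 0 0 0 0 0 0 0 0 0 0 0 0 0 0 0 0 0]
 [0 0 0 0 0 0 0 0 0 0 0 0 0 0 0 0 0 0 0 0]
 [0 0 0 0 0 0 0 0 0 0 0 0 0 0 0 0 0 0 0 0]
 [0 0 0 0 0 0 0 0 0 0 0 0 0 0 0 0 0 0 0 0]
 [0 0 0 0 0 0 0 0 0 0 0 0 0 0 0 0 0 0 0 0]
 [0 0 0 0 0 0 0 0 4 6 3 0 0 0 0 0 0 0 0 0]
 [0 0 0 0 0 0 3 7 8 7 3 0 0 0 0 0 0 0 0 0]
 [0 0 0 0 3 6 8 9 8 6 1 0 0 0 0 0 0 0 0 0]
 [0 0 2 6 8 8 9 8 7 4 0 0 0 0 0 0 0 0 0 0]
 [0 4 8 9 8 8 8 8 7 2 0 0 0 0 0 0 0 0 0 0]]
top gmax 47.50000000000001
[[0 0 0 0 0 0 0 0 0 0 0 0 0 0 0 0 0 0]
 [0 0 0 0 0 0 0 0 0 0 0 0 0 0 0 0 0 0]
 [0 0 0 0 0 0 0 0 0 0 0 0 0 0 0 0 0 0]
 [0 0 0 0 0 0 0 0 0 0 0 0 0 0 0 0 0 0]
 [0 0 0 0 0 0 0 0 0 0 0 0 0 0 0 0 0 0]
 [0 0 0 0 0 0 0 0 0 0 0 0 0 0 1 1 1 2]
 [0 0 0 0 0 0 0 0 0 0 0 0 0 3 6 6 7 7]
 [0 0 0 0 0 0 0 0 0 0 0 0 1 6 8 8 8 8]
 [0 0 0 0 0 0 0 0 0 0 0 1 4 7 9 9 9 9]
 [0 0 0 0 0 0 0 0 1 3 5 7 8 8 9 9 9 9]
 [0 0 0 0 0 0 0 0 5 8 8 9 9 9 9 9 9 9]
 [0 0 0 0 0 0 0 1 6 8 8 8 9 9 9 9 9 9]
 [0 0 0 0 0 0 0 0 3 4 5 6 6 7 8 8 8 8]
 [0 0 0 0 0 0 0 0 0 0 0 1 3 4 5 6 6 6]
 [0 0 0 0 0 0 0 0 0 0 0 0 0 0 1 2 2 2]
 [0 0 0 0 0 0 0 0 0 0 0 0 0 0 0 0 0 0]
 [0 0 0 0 0 0 0 0 0 0 0 0 0 0 0 0 0 0]
 [0 0 0 0 0 0 0 0 0 0 0 0 0 0 0 0 0 0]
 [0 0 0 0 0 0 0 0 0 0 0 0 0 0 0 0 0 0]
 [0 0 0 0 0 0 0 0 0 0 0 0 0 0 0 0 0 0]
 [0 0 0 0 0 0 0 0 0 0 0 0 0 0 0 0 0 0]
 [0 0 0 0 0 0 0 0 0 0 0 0 0 0 0 0 0 0]]
```

Run:
```python
from h import *
D={n:np.load(n+"2.npz") for n in("scene","top")}
def ray(n,u,v):
    d=D[n];K,T=d["K"],d["T"]; r=T[:3,:3]@np.array([(u-K[0,2])/K[0,0],(v-K[1,2])/K[1,1],1]); return T[:3,3],r/np.linalg.norm(r)
for a,b in (((229.8,225.8),(315.7,168.7)),((229.5,226),(316,168.7)),((230.2,225.6),(315.5,168.7)),((229.8,225.8),(315.7,168.9))):
    (p,r),(q,t)=ray("scene",*a),ray("top",*b); k=np.linalg.lstsq(np.c_[r,-t],q-p,rcond=None)[0]; A,B=p+k[0]*r,q+k[1]*t
    P=(A+B)/2; P[0]-=.0185*(P[1]+.05); print(np.round(P,4),"s",round(P@sl,4),"out",round(P@ou,4),"gap",np.linalg.norm(A-B).round(4))
def proj(n,P):
    d=D[n];K,T=d["K"],d["T"]; c=T[:3,:3].T@(np.array(P)-T[:3,3]); c=K@c; return np.round(c[:2]/c[2],2)
# expected pixel of tip for several s, at y=-.2295,out=-.364
for s in(.558,.560,.562,.564,.566):
    P=s*sl-.364*ou; P[1]=-.2295; P[0]+=.0185*(P[1]+.05); print(s,proj("scene",P),proj("top",P))
```

```text
[ 0.639  -0.2313  0.1975] s 0.5621 out -0.3625 gap 0.002
[ 0.6389 -0.2324  0.1978] s 0.5623 out -0.3622 gap 0.002
[ 0.6392 -0.2304  0.1974] s 0.5622 out -0.3627 gap 0.0026
[ 0.6385 -0.2312  0.1969] s 0.5614 out -0.3625 gap 0.0025
0.558 [229.49 226.1 ] [314.89 169.15]
0.56 [229.86 225.99] [314.93 168.71]
0.562 [230.23 225.88] [314.96 168.26]
0.564 [230.61 225.77] [314.99 167.81]
0.566 [230.98 225.66] [315.03 167.37]
```

move_arm(increments=[[0,0,0,0.03,0,0.03,0],[0,0,0,0.06,0,0.07,0],[0,0,0,0.09,0,0.1,0],[0,0,0,0.1,0,0.12,0],[0,0,0,0.1,0,0.12,0]])

```text
t: 7.17
ee_pos: [0.6127, -0.0723, 0.177]
orientation: [-2.808, -0.748, -0.761]
ft_force: [-2.1, 0.4, -3.2]
grip_width: 0.0
grasp_force: 1.4
```

```bash
python3 m.py f
```

```text
t 7.17 tcp [ 0.6127 -0.0723  0.177 ] F [-2.1  0.4 -3.2] w 4.5984148232213395e-05
z [ 0.437  0.253 -0.863] y [ 0.498 -0.867 -0.002] q [ 0.66  0.34 -0.43  2.05 -0.55  0.46 -0.32]
lip y -0.23 -0.17 78 s [0.5598 0.5639 0.5676]
lip y 0.03 0.13 78 s [0.5606 0.5641 0.5676]
scene mid from pad 0.5605 356
top mid from pad 0.5609 126
```

View pics/f.png

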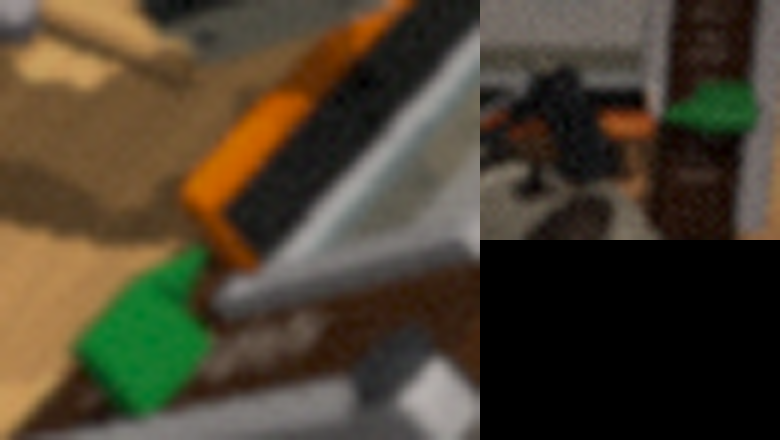

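Lip and tip look level (tip at (205,250), end-face centre at about (222,232) in the enlargement). Measured, the lip is about 1 mm low, so I'll give it one small nudge and then back out.

move_arm(increments=[[0,0,0,0.02,0,0.02,0],[0,0,0,0.03,0,0.04,0],[0,0,0,0.03,0,0.04,0],[0,0,0,0.03,0,0.04,0],[0,0,0,0.03,0,0.04,0]])

```text
t: 7.93
ee_pos: [0.6142, -0.0724, 0.1786]
orientation: [-2.809, -0.749, -0.763]
ft_force: [-0.9, -0.5, -3.3]
grip_width: 0.0003
grasp_force: 1.2
```

```bash
python3 m.py g
```

```text
t 7.93 tcp [ 0.6142 -0.0724  0.1786] F [-0.9 -0.5 -3.3] w 0.00032252058104860763
z [ 0.439  0.253 -0.862] y [ 0.498 -0.867 -0.001] q [ 0.66  0.34 -0.43  2.05 -0.54  0.46 -0.32]
lip y -0.23 -0.17 80 s [0.5606 0.5661 0.5689]
lip y 0.03 0.13 79 s [0.5625 0.5661 0.5696]
scene mid from pad 0.5624 362
top mid from pad 0.5626 111
```

move_arm(increments=[[0,0,0,-0.15,0,-0.18,0],[0,0,0,-0.4,0,-0.48,0],[0,0,0,-0.65,0,-0.78,0],[0,0,0,-0.9,0,-1.07,0],[0,0,0,-1.1,0,-1.3,0]])

```text
t: 8.7
ee_pos: [0.5851, -0.0724, 0.1447]
orientation: [-2.809, -0.748, -0.761]
ft_force: [-0.2, -0.3, -0.4]
grip_width: 0.0001
grasp_force: 0.0
```

move_arm(increments=[[0,0,0,-0.5,-0.3,0.7,0],[0,0,0,-1,-0.6,1.4,0],[0,0,0,-1.6,-0.9,2.1,0],[0,0,0,-2.4,-1.2,2.8,0],[0,0,0,-3.2,-1.5,3.5,0]])

```text
t: 9.12
ee_pos: [0.5054, -0.11, 0.2336]
orientation: [-2.808, -0.748, -0.763]
ft_force: [-0.3, -0.4, 0.2]
grip_width: 0.0007
grasp_force: 0.0
```

move_arm(increments=[[0,0,0,-0.7,-0.6,0.6,0],[0,0,0,-1.4,-1.2,1.2,0],[0,0,0,-2,-1.8,1.8,0],[0,0,0,-2,-1.8,1.8,0],[0,0,0,-2,-1.8,1.8,0]])

```text
t: 9.53
ee_pos: [0.4563, -0.1564, 0.2788]
orientation: [-2.812, -0.745, -0.765]
ft_force: [1.1, -0.1, -0.1]
grip_width: 0.0001
grasp_force: 0.0
```

```bash
python3 m.py h; python3 -c "
from h import *
f,W,d=grab('scene'); save('i',cv2.resize(f[110:290,150:390],None,fx=3,fy=3,interpolation=cv2.INTER_CUBIC))"
```

```text
t 9.53 tcp [ 0.4563 -0.1564  0.2788] F [ 1.1 -0.1 -0.1] w 0.00010366964823247825
z [ 0.44   0.25  -0.862] y [ 0.495 -0.869  0.001] q [ 1.01 -0.   -0.38  2.16 -0.65  0.86 -0.02]
lip y -0.23 -0.17 80 s [0.5627 0.5659 0.5694]
lip y 0.03 0.13 81 s [0.5624 0.566  0.5693]
scene mid from pad 0.5625 351
top mid from pad 0.5626 158
```

View pics/i.png

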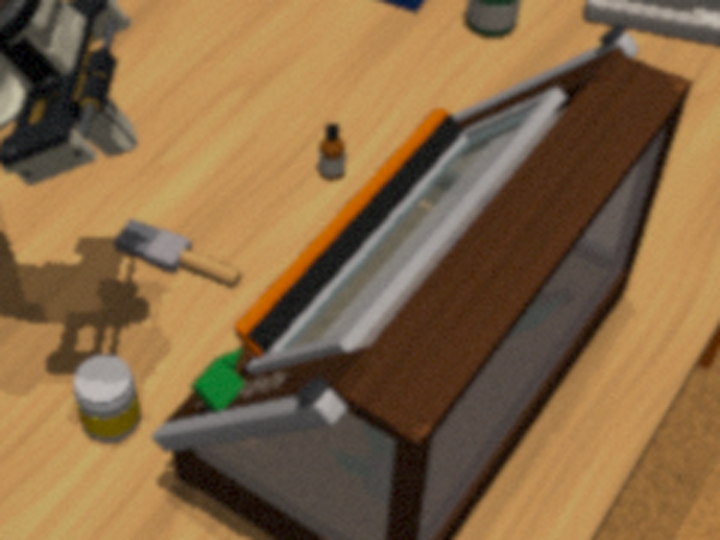

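The hand is clear at top left. The lip end at (245,335) stands by the pointer tip at (240,353), and the window hasn't slipped. The brush, tin and bottle are where they were.

```bash
python3 -c "
from cell import manip
print(manip.finish_job())"
```

```text
the job is handed in; nothing more can be done
None
```

The window is pushed up and standing with its lip level with the green pointer to within about 1 mm by camera; the hand is clear, the brush, tin and bottle look unmoved, and the job was handed in at about 9.6 s (no verdict returned).

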